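# Clamp the tube rack with the coarse ring only

### The arm

A 6-joint arm with a two-finger parallel gripper is mounted at the origin on the work surface. World frame = base frame: x ahead of the robot, y to its left, z up, the work surface at z = 0. Lengths are in m, angles in rad, forces in N, time in s.
With the tool pointing down it reaches from about 0.25 to 0.775 m from the base axis. Payload 4 kg.
Tool frame: the origin (TCP) lies at the centre of the arm's flange, where the gripper is bolted on; the fingertips stand ahead of it and the grasp point (between the pads) lies 180 mm ahead of it (robot.tcp_to_tips is the z of the fingertips in the tool frame, in m); z points along the fingers, y is the direction in which the jaws open and shut (so a half turn about z gives the same grasp; the last joint's range is limited). The gripper opens to 94 mm and grips with 3 to 60 N. Pads are 16 mm wide; open, the fingers measure 119 mm over their backs; the gripper's body (75 mm by 177 mm) begins 78 mm behind the grasp point.
Start: joints at [1.074, 0.087, 1.371, -0, 1.684, -0.103], TCP at [0.211, 0.508, 0.405] pointing down, gripper open.
Joint ranges: [-3.1, 3.1], [-0.76, 2.03], [0.27, 2.55], [-1.08, 4.22], [0.17, 2.65], [-2.57, 2.57]. Speed limits (rad/s): [2.79, 2.79, 3.14, 3.14, 3.14, 3.14].

### API

Orientations are given as [roll, pitch, yaw] about the fixed x, y, z axes, in that order (R = Rz(yaw) Ry(pitch) Rx(roll)).
In Python, from bench import robot gives the robot as it stands.
- The arm moves only by the tool move_arm, never from a script. Its argument "increments" is a list that holds one entry, the list of rows, each a list of 7 numbers: the opening, from 0 (shut) to 1 (fully open), then the shift along the tool's x, y, z as a fraction of full scale, then the turn, a rotation vector about the tool's x, y, z as a fraction of full scale. In form: [[[jaw, dx, dy, dz, rx, ry, rz], ...]]. A call has 1 to 8 rows; each row is the pose to reach, as a shift and turn from the pose commanded when the call began, along the tool's axes at that moment; what a row does not reach only later rows make up. Full scale, the value 1, is 0.1 m for a shift and pi/2 rad for a turn. A row lasts 1/12 s, in which the tool goes at most 41.7 mm and 7.16 degrees, less where a joint would pass 70% of its speed; a pose out of reach is approached as far as the arm can. A call with a number of a shift or a turn outside -1 to 1 is refused whole. A call with a gripper value outside its range is refused whole. The fingers move at their own pace and stop on an object; the grip force is fixed at half the most. Time passes only in rows, so rows that repeat a pose let the fingers close. It gives the time, the measured TCP pose, the force and the opening at its end, in the units of the state.
- robot.get_obs(): the state, without advancing time (a new reading comes with each control period).
- robot.snapshot(name): name is "side" or "top" or "wrist"; returns (picture, depth): 384x512x3 uint8, red, green, blue; 384x512 float32, m along the optical axis (not along the pixel's ray), 0 where there is no reading.
- robot.camera_params(name): a dict with "mtx" (3x3 intrinsics, pixels), "R" (3x3) and "t" (3): a world point X has camera coordinates R X + t. Camera axes: x right, y down, z forward; pixel columns grow to the right and rows downward; lengths in m; the calibration is good to about 2 mm. A picture is of the moment at which its call begins: read the wrist's pose just before it. camera_params takes no time and is no camera call; for the wrist camera it gives the pose at the moment of the call.
- robot.close_job(): hands the job in, once; it reports no verdict.
The state is a dict: "time": time; "joint_positions": joint angles; "qvel": joint speeds; "joint_torque": joint torques, N m; "tool_pos": TCP position; "ee_rot": TCP orientation; "wrist_force": force on the tool from outside, world axes, zero at the start; "wrist_torque": the same for the moment, N m; "width": finger opening in m.
Only numpy, scipy, OpenCV 4.12 (cv2) and the standard library are available. Lean on these libraries where they do the work, as an engineer would, in place of code of your own. Each camera call takes 0.05 s, during which the arm holds its last target.

### The job

Push the pink tube rack gently along its channel until it is fully home against the back stop, then lower the clamp onto it with the black outer (coarse) ring of the double knob, turning clockwise until the pad bears snugly on the tube caps, about 10 N and never more than 20 N, and let go. Leave the orange inner (fine) knob exactly as it is set, move the clamp by its ring only, not by its arm, and leave the vial, bottle and calculator by the clamp where they are.

Things in the scene. Friction and masses are not known exactly. Their poses are not given: they have to be found in the camera images.
- clamp: Rack clamp of a tube shaker, fixed on the bench: white deck, top 35 mm above the bench, x -110 to +160, y -165 to +135 mm from the origin, which is on the bench; x runs along the channel to the back stop, z up. A white housing, x +30 to +130, y -150 to -20, top 165 mm above the bench, carries the double knob.
- stop (a point): Centre of the back stop's face at the end of the rack channel, in the clamp frame at x +130, y +75, z 55 mm (stop 30 mm high). The channel runs along the clamp's x on the deck between two guides 15 mm high and 86 mm apart. The clamp arm crosses over it at x +62 to +98 mm, its pad at x +50 to +110 mm.
- rack: Loose pink tube rack full of capped tubes, 150 (x) x 80 (y) x 53 mm high with the caps, 0.3 to 0.55 kg; it slides at 3 to 9 N. Origin at the centre of its underside, x along its length. It stands in the channel with its long side along the channel, 20 to 45 mm short of the back stop; home means its back face touches the stop.
- rack_front (a point): Centre of the rack's near end face (the one to push on, 80 mm wide, flat from 0 to 45 mm above the deck), 20 mm above the deck.
- rack_back (a point): Centre of the rack's far end face, 20 mm above the deck. Home: it lies at the back stop (clamp frame x +130, y +75 mm).
- presser: Aluminium clamp arm over the channel, with a stem and black-soled pad below. Origin on the pad's axis, mid arm (18 mm thick). It sinks 12 mm per rad of ring. The stem was trimmed by up to 3 mm either way beforehand, unmeasured: the pad meets the caps 0.3 to 1.8 rad after the start, to be felt. The pad is sprung, 5 N/mm: once touching, the load grows about 6 N per 0.1 rad.
- coarse (a joint): Angle of the outer ring in rad, growing clockwise seen from above (lowering the pad), 0 to 3.2, starts between 0.2 and 0.9. It turns against a steady friction of about 0.2 N m and stays where it is left; the pad's load adds 0.012 N m per N (about 0.12 N m more at 10 N).
- coarse_grip (a point): On the vertical knob axis at half height of the black ribbed outer ring: 56 mm across, 20 mm high, from 180 to 200 mm above the bench, with 15 mm of free height between its underside and the housing top; the point is 190 mm above the bench. The smaller orange inner knob stands above it on the same axis.
- fine_mark (a point): White mark at the rim of the top of the orange inner (fine) knob, 13 mm from the knob axis, 221 mm above the bench. The knob is 28 mm across and spans 201 to 221 mm above the bench; it turns lightly and must stay as set.
- vial: Bystander, leave alone: small clear vial, red cap, 28 mm across, 55 mm tall, standing on the clamp's deck. Origin at its underside.
- amber_bottle: Bystander, leave alone: amber glass bottle, 60 mm across, 130 mm tall. Origin at its underside.
- calculator: Bystander, leave alone: orange calculator, 120 x 75 x 14 mm. Origin at its underside.
Things that resemble listed ones, but are neither listed nor needed, are in the scene too. What is shaped like the rack but green is not meant.

How it is judged:
On the way, in this order (a step that is already met when the one before it is completed fails the run):
1. the rack is pushed fully home against the back stop (x of rack_back in the frame of clamp between 0.127 and 0.134 m and y of rack_back in the frame of clamp between 0.068 and 0.082 m and angle between rack's own z axis and vertical below 0.06 rad), for 0.2 s.
2. the pad bears snugly on the rack, with the rack home (all of step 1 and contact force between presser and rack between 4 and 16 N), for 0.3 s.
At the end, for the whole second after the job is handed in: The rack's back face is within 3 mm of the back stop, the rack lies flat in its channel at rest, the pad presses on it with 4 to 16 N, and the fine knob's mark is within 1.5 mm of where it was (all of step 2 and linear speed of rack below 0.01 m/s and distance of fine_mark from where it was at the start of the episode below 0.0015 m); the robot touches nothing.
It fails at once if the fine knob is turned (its mark moves more than 1.5 mm) (distance of fine_mark from where it was at the start of the episode above 0.0015 m).
It fails at once if the pad presses the rack with more than 20 N (contact force between presser and rack above 20 N).
It fails at once if the rack is rammed (pushed with more than 40 N) (contact force between the fingers and rack above 40 N).
It fails at once if the clamp arm or pad is pushed by hand (more than 5 N) (contact force between any of the fingers, the arm and presser above 5 N).
It fails at once if a bystander is moved by more than 20 mm (distance of any of vial, amber_bottle, calculator from where it was at the start of the episode above 0.02 m).
It also fails if it takes over 72 s, if anything falls off the work surface, if the arm or the gripper's body presses on something with over 40 N, if the wrist force passes 120 N, or if a joint passes its speed limit or range.

## Working session

There is one attempt and no reset: what is moved stays moved. The work goes in short steps, Python scripts to look and compute and a tool call to move; the robot and the scene stay as the last step left them, time stands still between calls to the robot, and variables do not carry over. Pictures are saved under pics/ and viewed, and the job is handed in when it is done.

Besides the shell and the picture viewer there is one more tool, called after "Call:" by a JSON object that holds its "api" and its "payload". move_arm: Moves the arm, as the interface text tells. Its arguments: {"type":"object","properties":{"increments":{"type":"array","items":{"type":"array","items":{"type":"array","items":{"type":"number","minimum":-1,"maximum":1}}}}},"required":["increments"]}

```bash
ls; mkdir -p pics
python3 - <<'E'
from bench import robot
import cv2,numpy as np
o=robot.get_obs(); print(o)
print(robot.tcp_to_tips)
for n in ["side","top","wrist"]:
    p=robot.camera_params(n)
    im,d=robot.snapshot(n)
    np.savez(f"pics/{n}0.npz",im=im,d=d,**p)
    cv2.imwrite(f"pics/{n}0.png",im[:,:,::-1]); print(n,p)
E
```

```text
pics
{'time': 0.0, 'joint_positions': array([ 1.07390880e+00,  8.79535819e-02,  1.37222905e+00, -3.69508168e-05,
        1.68359725e+00, -1.03114663e-01]), 'qvel': array([-3.80731243e-04,  8.26287392e-04,  2.12297168e-03, -2.74775383e-05,
        4.16740570e-04, -2.83231283e-04]), 'joint_torque': array([ 4.34051508e-04, -3.40185463e+01, -3.02427900e+01,  7.17499922e-02,
        3.28229112e-02, -1.30099743e-04]), 'tool_pos': array([0.2109859 , 0.50780385, 0.40351727]), 'ee_rot': array([-3.13941326e+00, -1.88605521e-04,  2.74781546e+00]), 'wrist_force': array([0.55251223, 0.03219436, 0.5593956 ]), 'wrist_torque': array([-0.06169605, -0.02406805,  0.01112539]), 'width': 0.09380177428644243}
0.1992
side {'mtx': array([[455.75016466,   0.        , 254.69469508],
       [  0.        , 455.75016466, 188.59856159],
       [  0.        ,   0.        ,   1.        ]]), 'R': array([[ 0.91635382, -0.40035875, -0.00292476],
       [-0.23968144, -0.54270971, -0.80499626],
       [ 0.32070001,  0.73836241, -0.59327267]]), 't': array([-0.52707895,  0.28227626,  0.92213665])}
top {'mtx': array([[371.31432568,   0.        , 250.78599721],
       [  0.        , 371.31432568, 186.7460725 ],
       [  0.        ,   0.        ,   1.        ]]), 'R': array([[-0.02521611, -0.99960825, -0.01214509],
       [-0.99552982,  0.02621567, -0.09073651],
       [ 0.09101936,  0.00980278, -0.99580087]]), 't': array([0.03546561, 0.58334778, 1.14880158])}
wrist {'mtx': array([[311.80137656,   0.        , 254.05588695],
       [  0.        , 311.80137656, 193.67049187],
       [  0.        ,   0.        ,   1.        ]]), 'R': array([[ 0.38317737,  0.9236738 , -0.00135032],
       [ 0.89988218, -0.37297717,  0.22605327],
       [ 0.20829584, -0.08783363, -0.97411401]]), 't': array([-0.54888489, -0.02335207,  0.3898747 ])}
```

View pics/side0.png

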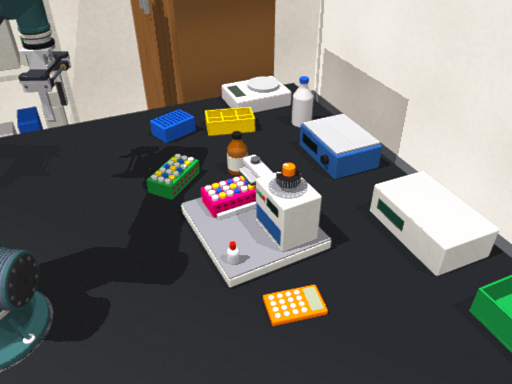

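View pics/top0.png

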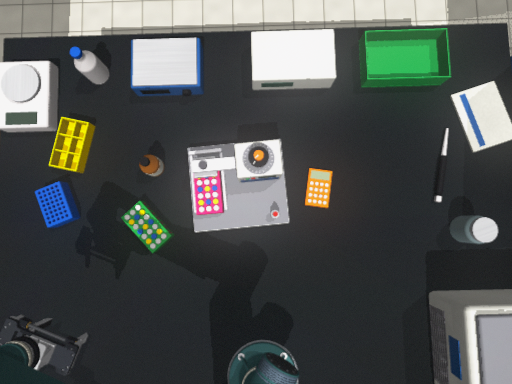

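View pics/wrist0.png

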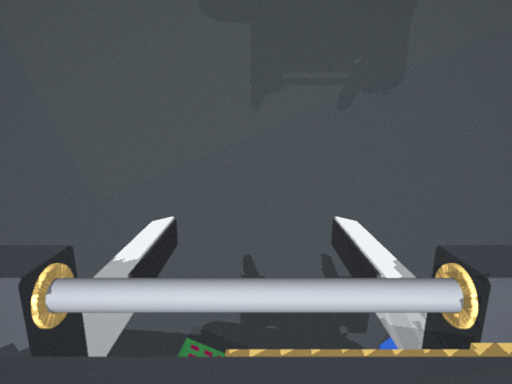

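The side view shows the clamp at about (255,220), with the pink rack at (230,193) and a green lookalike at (174,175). In the top view the clamp deck's corners are about (188,148), (281,140), (289,223) and (193,231). The pink rack is at (208,193), the knob at (258,156), the vial at (275,213), the bottle at (150,165) and the calculator at (319,188).

Things that could be mistaken for the target (top-view pixels): 
- **Rack:** pink (208,193), green (146,226), blue (57,204), yellow (72,145). I choose the pink one in the channel.
- **Knob:** the black and orange double knob on the white housing (258,156). The blue appliance also has a small knob at (187,92), which isn't it.

```bash
cat > h.py <<'E'
import numpy as np,cv2
def cloud(im,d,mtx,R,t):
    v,u=np.mgrid[:d.shape[0],:d.shape[1]]
    c=np.stack([(u-mtx[0,2])/mtx[0,0]*d,(v-mtx[1,2])/mtx[1,1]*d,d],-1)
    X=(c-t)@R
    X[d==0]=np.nan
    return X
def proj(X,mtx,R,t):
    c=np.atleast_2d(X)@R.T+t; p=c@mtx.T; return p[:,:2]/p[:,2:]
def load(n):
    z=np.load(n); return z['im'],z['d'],z['mtx'],z['R'],z['t']
E
python3 - <<'E'
from h import *
for n in ['top','side']:
    im,d,m,R,t=load(f'pics/{n}0.npz'); X=cloud(im,d,m,R,t)
    if n=='top': box=(slice(125,245),slice(180,300))
    else: box=(slice(150,285),slice(175,335))
    x=X[box]; c=im[box].astype(int)
    P=x.reshape(-1,3); C=c.reshape(-1,3); 
    ok=np.isfinite(P[:,0]); P=P[ok];C=C[ok]
    sel=(P[:,2]>.03)&(P[:,2]<.04)
    Q=P[sel]
    print(n,'deck',cv2.minAreaRect(Q[:,:2].astype(np.float32)), Q[:,2].mean())
    r=cv2.minAreaRect(P[P[:,2]>.028][:,:2].astype(np.float32)); print('all above',r, cv2.boxPoints(r))
    s=P[(P[:,2]>.155)&(P[:,2]<.17)]; print('housing',cv2.minAreaRect(s[:,:2].astype(np.float32)))
    o=(C[:,0]>200)&(C[:,1]>80)&(C[:,1]<170)&(C[:,2]<60)&(P[:,2]>.19); print('orange',P[o].mean(0),o.sum(), cv2.minEnclosingCircle(P[o][:,:2].astype(np.float32)))
    pk=(C[:,0]>150)&(C[:,1]<60)&(C[:,2]>70)&(P[:,2]>.05); print('pink',pk.sum(),cv2.minAreaRect(P[pk][:,:2].astype(np.float32)), cv2.boxPoints(cv2.minAreaRect(P[pk][:,:2].astype(np.float32))))
    g=P[(P[:,2]>.178)&(P[:,2]<.202)]; print('ring',cv2.minEnclosingCircle(g[:,:2].astype(np.float32)))
    cv2.imwrite(f'pics/{n}0c.png',cv2.resize(im[box][:,:,::-1],None,fx=5 if n=='top' else 4.5,fy=5 if n=='top' else 4.4,interpolation=cv2.INTER_CUBIC))
E
```

```text
top deck ((0.5924840569496155, 0.06314706802368164), (0.2689097821712494, 0.2988661229610443), 4.0570244789123535) 0.03506602097453355
all above ((0.5927637219429016, 0.06324933469295502), (0.2696033716201782, 0.29964518547058105), 4.169695854187012) [[ 0.44742513  0.20287384]
 [ 0.46921253 -0.09597822]
 [ 0.7381023  -0.07637517]
 [ 0.7163149   0.22247688]]
housing ((0.6520677804946899, -0.0019594281911849976), (0.09975060075521469, 0.13139407336711884), 4.228312969207764)
orange [ 0.65441588 -0.00489166  0.22102901] 50 ((0.6521099209785461, -0.003016551723703742), 0.013176126405596733)
pink 0 ((0.0, 0.0), (0.0, 0.0), 0.0) [[0. 0.]
 [0. 0.]
 [0. 0.]
 [0. 0.]]
ring ((0.6520161032676697, -0.0023090846370905638), 0.028588026762008667)
side deck ((0.679426372051239, 0.1415315568447113), (0.4517062306404114, 0.46615949273109436), 1.2982275485992432) 0.03442371467630038
all above ((0.6479282379150391, 0.117433562874794), (0.5081517696380615, 0.45647209882736206), 73.79702758789062) [[ 0.35786033 -0.06286304]
 [ 0.796201   -0.19023743]
 [ 0.93799615  0.29773015]
 [ 0.4996555   0.42510456]]
housing ((0.6540083289146423, -0.0037359297275543213), (0.10205657035112381, 0.13377918303012848), 3.9199602603912354)
orange [ 0.64942109 -0.0107576   0.21470871] 73 ((0.6543381810188293, -0.005630503408610821), 0.014316563494503498)
pink 550 ((0.5665973424911499, 0.14911358058452606), (0.12386445701122284, 0.08333198726177216), 3.9276554584503174) [[0.5019566  0.18643954]
 [0.50766456 0.10330329]
 [0.6312381  0.11178762]
 [0.6255301  0.19492388]]
ring ((0.653369128704071, -0.006482087075710297), 0.028861084952950478)
```

View pics/top0c.png

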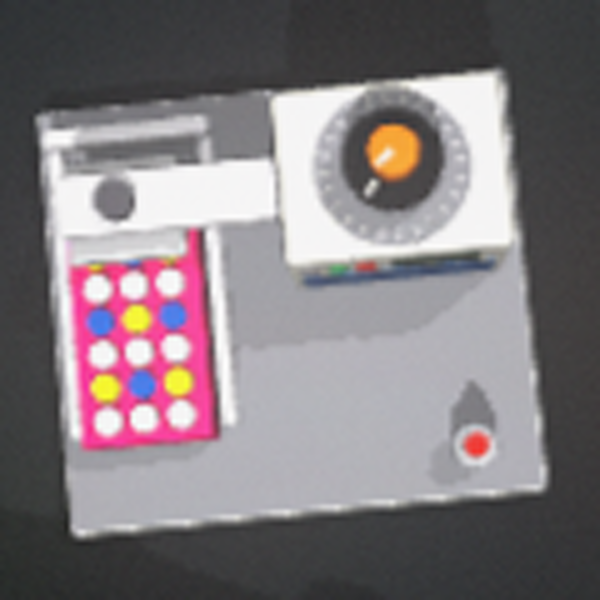

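Run:
```python
from h import *
im,d,m,R,t=load('pics/top0.npz'); X=cloud(im,d,m,R,t)
th=np.radians(4.15); Rz=np.array([[np.cos(th),-np.sin(th)],[np.sin(th),np.cos(th)]])
o=np.array([.5927,.0632])-Rz@[.025,-.015]; print('origin',o)
def toC(p): return (p-o)@Rz
def toW(p): return o+Rz@np.array(p)
print('knob C',toC(np.array([.652,-.0025])), 'housing',toC(np.array([.652,-.002])))
print('stop W',toW([.13,.075]))
P=X.reshape(-1,3);C=im.reshape(-1,3).astype(int)
c=np.c_[toC(P[:,:2]),P[:,2]]
# rack height map along channel
s=(np.abs(c[:,1]-.075)<.035)&(c[:,0]>-.13)&(c[:,0]<.18)
for a in np.arange(-.12,.17,.005):
    k=s&(c[:,0]>=a)&(c[:,0]<a+.005)
    if k.sum(): print(round(a,3),k.sum(),np.round(np.percentile(c[k,2],[5,50,95]),3),np.round(C[k].mean(0)))
v=(C[:,0]>150)&(C[:,1]<70)&(C[:,2]<70)&(c[:,2]>.07)&(c[:,2]<.1)&(c[:,1]<0)
print('vial',c[v].mean(0),P[v].mean(0))
```

```text
origin [0.56668003 0.07635147]
knob C [ 0.07938995 -0.08481915] housing [ 0.07942613 -0.08432046]
stop W [0.69091158 0.16056264]
-0.12 33 [-0.004 -0.     0.004] [60. 59. 60.]
-0.115 33 [-0.002  0.001  0.005] [101. 100. 100.]
-0.11 32 [0.028 0.034 0.037] [186. 186. 188.]
-0.105 39 [0.032 0.035 0.038] [177. 177. 183.]
-0.1 37 [0.031 0.035 0.038] [177. 177. 183.]
-0.095 36 [0.032 0.036 0.04 ] [177. 176. 183.]
-0.09 36 [0.031 0.035 0.038] [177. 177. 183.]
-0.085 34 [0.031 0.035 0.038] [178. 177. 184.]
-0.08 36 [0.031 0.034 0.04 ] [178. 178. 184.]
-0.075 34 [0.033 0.036 0.039] [176. 176. 182.]
-0.07 37 [0.032 0.035 0.039] [164. 164. 169.]
-0.065 39 [0.033 0.035 0.039] [160. 155. 161.]
-0.06 48 [0.032 0.076 0.082] [214.  81. 139.]
-0.055 39 [0.077 0.08  0.086] [242. 104. 166.]
-0.05 38 [0.076 0.086 0.09 ] [242. 187. 210.]
-0.045 40 [0.079 0.087 0.091] [239. 191. 211.]
-0.04 38 [0.079 0.086 0.089] [238. 150. 187.]
-0.035 41 [0.078 0.08  0.086] [225.  99. 135.]
-0.03 38 [0.078 0.086 0.091] [205. 154. 131.]
-0.025 38 [0.079 0.088 0.092] [213. 175. 114.]
-0.02 37 [0.078 0.085 0.09 ] [210. 127.
[... 1066 characters left out ...]
105 0.108 0.111] [149. 148. 149.]
0.105 39 [0.104 0.109 0.112] [155. 154. 155.]
0.11 2 [0.106 0.107 0.107] [126. 126. 128.]
0.115 2 [0.033 0.034 0.036] [110. 108. 112.]
0.12 10 [0.033 0.036 0.038] [114. 113. 116.]
0.125 48 [0.032 0.037 0.061] [114. 113. 116.]
0.13 65 [0.036 0.063 0.069] [165. 164. 166.]
0.135 34 [0.062 0.065 0.069] [190. 189. 192.]
0.145 25 [0.032 0.035 0.038] [136. 136. 140.]
0.15 36 [0.031 0.034 0.037] [123. 122. 126.]
0.155 22 [0.031 0.034 0.037] [113. 112. 115.]
0.16 1 [0.027 0.027 0.027] [76. 76. 80.]
0.165 22 [-0.005 -0.001  0.003] [60. 59. 61.]
0.17 33 [-0.003 -0.001  0.002] [56. 55. 57.]
vial [-0.07973676 -0.12102339  0.09018171] [ 0.49591054 -0.05012497  0.09018171]
```

```bash
cat >> h.py <<'E'
from scipy.spatial.transform import Rotation as Ro
th=np.radians(4.15); Rz=np.array([[np.cos(th),-np.sin(th)],[np.sin(th),np.cos(th)]])
org=np.array([.56668,.07635])
def toC(p): return (np.asarray(p)-org)@Rz
def toW(p): return org+Rz@np.array(p)
def inc(pos,yaw,obs):
    R0=Ro.from_euler('xyz',obs['ee_rot']); R1=Ro.from_euler('xyz',[np.pi,0,yaw])
    dp=R0.inv().apply(np.asarray(pos)-obs['tool_pos'])/.1
    rv=(R0.inv()*R1).as_rotvec()/(np.pi/2)
    return np.round(np.r_[dp,rv],3)
E
python3 - <<'E'
from h import *
from bench import robot
o=robot.get_obs()
w=toW([-.105,.075]); print(w)
print(inc([*w,.40],np.pi+th,o))
P=cloud(*load('pics/top0.npz')).reshape(-1,3)
r=np.hypot(P[:,0]-.652,P[:,1]+.0025)
for a,b in [(.015,.026),(.031,.036),(.036,.04),(.042,.05)]:
    k=(r>a)&(r<b)&(P[:,2]>.1); print(a,np.round(np.percentile(P[k,2],[5,50,95]),4))
E
```

```text
[0.45652772 0.14355473]
[-3.665e+00 -2.422e+00  4.100e-02 -1.000e-03 -0.000e+00 -2.970e-01]
0.015 [0.1971 0.2    0.203 ]
0.031 [0.1638 0.1664 0.1689]
0.036 [0.1639 0.166  0.1699]
0.042 [0.1612 0.1653 0.1688]
```

Call:
{"api": "move_arm", "payload": {"increments": [[[0, -0.3, -0.2, 0, 0, 0, 0], [0, -0.6, -0.4, 0, 0, 0, 0], [0, -0.92, -0.6, 0, 0, 0, 0]]]}}

```text
time: 0.4
tool_pos: [0.2729, 0.4165, 0.404]
ee_rot: [-3.141, -0.0, 2.75]
wrist_force: [0.7, 0.4, -0.4]
width: 0.0775
```

Call:
{"api": "move_arm", "payload": {"increments": [[[0, -0.3, -0.2, 0, 0, 0, 0], [0, -0.6, -0.4, 0, 0, 0, 0], [0, -0.92, -0.6, 0, 0, 0, 0]]]}}

```text
time: 0.65
tool_pos: [0.3352, 0.325, 0.4044]
ee_rot: [-3.141, -0.0, 2.749]
wrist_force: [0.8, -0.2, 0.7]
width: 0.0573
```

Call:
{"api": "move_arm", "payload": {"increments": [[[0, -0.3, -0.2, 0, 0, 0, 0], [0, -0.6, -0.4, 0, 0, 0, 0], [0, -0.92, -0.6, 0, 0, 0, 0]]]}}

```text
time: 0.9
tool_pos: [0.3972, 0.2342, 0.4045]
ee_rot: [3.141, -0.0, 2.748]
wrist_force: [-0.3, 0.3, -0.3]
width: 0.0373
```

Call:
{"api": "move_arm", "payload": {"increments": [[[0, -0.3, -0.2, 0, 0, 0, -0.06], [0, -0.6, -0.4, 0, 0, 0, -0.12], [0, -0.9, -0.6, 0, 0, 0, -0.18], [0, -0.9, -0.6, 0, 0, 0, -0.24], [0, -0.9, -0.6, 0, 0, 0, -0.297], [0, -0.9, -0.6, 0, 0, 0, -0.297]]]}}

```text
time: 1.4
tool_pos: [0.4573, 0.145, 0.4041]
ee_rot: [-3.142, -0.001, -3.069]
wrist_force: [-0.1, -0.1, 1.2]
width: 0.0009
```

Run:
```python
from h import *
from bench import robot
o=robot.get_obs()
print(o['time'],o['tool_pos'],o['ee_rot'],o['wrist_force'],o['wrist_torque'],toC(o['tool_pos'][:2]))
w=toW([-.105,.075])
print(inc([*w,.254],np.pi+th,o))
```

```text
1.4 [0.45730806 0.14495139 0.40413891] [-3.14158503e+00 -1.08534862e-03 -3.06941463e+00] [-0.0625983  -0.06767637  1.18949858] [ 0.03207371 -0.00668206 -0.0024082 ] [-0.10412063  0.07633653]
[ 7.000e-03 -1.300e-02  1.501e+00 -0.000e+00 -1.000e-03 -0.000e+00]
```

Call:
{"api": "move_arm", "payload": {"increments": [[[0, 0, -0.013, 0.25, 0, 0, 0], [0, 0, -0.013, 0.5, 0, 0, 0], [0, 0, -0.013, 0.75, 0, 0, 0], [0, 0, -0.013, 0.9, 0, 0, 0]]]}}

```text
time: 1.73
tool_pos: [0.456, 0.1448, 0.3117]
ee_rot: [-3.141, -0.004, -3.071]
wrist_force: [0.2, -1.3, 0.2]
width: 0.0007
```

Call:
{"api": "move_arm", "payload": {"increments": [[[0, 0, 0, 0.2, 0, 0, 0], [0, 0, 0, 0.4, 0, 0, 0], [0, 0, 0, 0.6, 0, 0, 0], [0, 0, 0, 0.6, 0, 0, 0]]]}}

```text
time: 2.07
tool_pos: [0.4551, 0.1446, 0.2502]
ee_rot: [-3.141, -0.009, -3.07]
wrist_force: [-0.3, -0.5, -1.1]
width: 0.0003
```

Run:
```python
from h import *
from bench import robot
o=robot.get_obs()
print(o['time'],o['tool_pos'],o['ee_rot'],o['wrist_force'],o['wrist_torque'],toC(o['tool_pos'][:2]))
a,d=robot.snapshot('side'); b,e=robot.snapshot('wrist')
box=a[150:285,175:335]
L=cv2.resize(box,(480,405),interpolation=cv2.INTER_CUBIC)
cv2.imwrite('pics/p1.png',L[:,:,::-1]); cv2.imwrite('pics/p1w.png',b[:,:,::-1])
```

```text
2.0667 [0.45505689 0.14463976 0.25016191] [-3.14061709 -0.00899204 -3.07013465] [-0.32134075 -0.47497436 -1.05837067] [0.04098497 0.03421576 0.05295297] [-0.10638845  0.07618863]
```

View pics/p1.png

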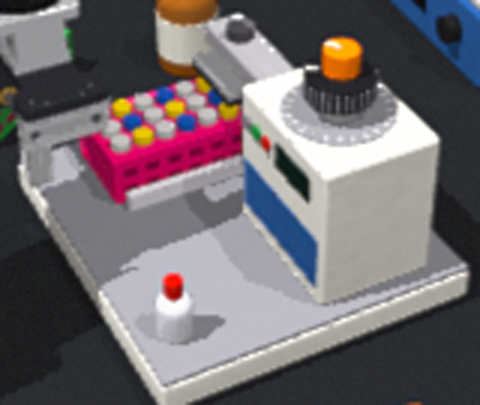

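View pics/p1w.png

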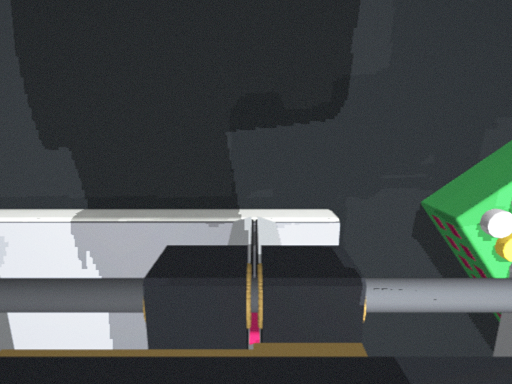

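The side crop shows the shut fingers centred in front of the pink rack's near face, at about (40,150), with the tips 16 mm above the deck. Next I push gently.

Call:
{"api": "move_arm", "payload": {"increments": [[[0, -0.05, 0, 0, 0, 0, 0], [0, -0.1, 0, 0, 0, 0, 0], [0, -0.15, 0, 0, 0, 0, 0], [0, -0.19, 0, 0, 0, 0, 0], [0, -0.23, 0, 0, 0, 0, 0], [0, -0.26, 0, 0, 0, 0, 0], [0, -0.28, 0, 0, 0, 0, 0], [0, -0.3, 0, 0, 0, 0, 0]]]}}

```text
time: 2.83
tool_pos: [0.4872, 0.1467, 0.2546]
ee_rot: [3.142, -0.0, -3.069]
wrist_force: [-0.2, -0.4, 0.1]
width: 0.0007
```

Call:
{"api": "move_arm", "payload": {"increments": [[[0, -0.015, 0, 0, 0, 0, 0], [0, -0.03, 0, 0, 0, 0, 0], [0, -0.045, 0, 0, 0, 0, 0], [0, -0.06, 0, 0, 0, 0, 0], [0, -0.075, 0, 0, 0, 0, 0], [0, -0.09, 0, 0, 0, 0, 0], [0, -0.105, 0, 0, 0, 0, 0], [0, -0.12, 0, 0, 0, 0, 0]]]}}

```text
time: 3.5
tool_pos: [0.4975, 0.1476, 0.2547]
ee_rot: [-3.141, -0.007, -3.069]
wrist_force: [-8.3, -1.7, 7.2]
width: 0.0002
```

Call:
{"api": "move_arm", "payload": {"increments": [[[0, -0.015, 0, 0, 0, 0, 0], [0, -0.03, 0, 0, 0, 0, 0], [0, -0.045, 0, 0, 0, 0, 0], [0, -0.06, 0, 0, 0, 0, 0], [0, -0.075, 0, 0, 0, 0, 0], [0, -0.09, 0, 0, 0, 0, 0], [0, -0.105, 0, 0, 0, 0, 0], [0, -0.12, 0, 0, 0, 0, 0]]]}}

```text
time: 4.17
tool_pos: [0.5095, 0.1485, 0.2547]
ee_rot: [-3.142, -0.006, -3.069]
wrist_force: [-7.4, -0.3, 5.4]
width: 0.0006
```

Call:
{"api": "move_arm", "payload": {"increments": [[[0, -0.015, 0, 0, 0, 0, 0], [0, -0.03, 0, 0, 0, 0, 0], [0, -0.045, 0, 0, 0, 0, 0], [0, -0.06, 0, 0, 0, 0, 0], [0, -0.075, 0, 0, 0, 0, 0], [0, -0.09, 0, 0, 0, 0, 0], [0, -0.105, 0, 0, 0, 0, 0], [0, -0.12, 0, 0, 0, 0, 0]]]}}

```text
time: 4.83
tool_pos: [0.5215, 0.1494, 0.2547]
ee_rot: [-3.142, -0.006, -3.069]
wrist_force: [-8.0, -1.0, 6.1]
width: 0.0005
```

Call:
{"api": "move_arm", "payload": {"increments": [[[0, -0.01, 0, 0, 0, 0, 0], [0, -0.02, 0, 0, 0, 0, 0], [0, -0.03, 0, 0, 0, 0, 0], [0, -0.04, 0, 0, 0, 0, 0], [0, -0.05, 0, 0, 0, 0, 0]]]}}

```text
time: 5.25
tool_pos: [0.5264, 0.1498, 0.2547]
ee_rot: [3.142, -0.006, -3.069]
wrist_force: [-7.7, 0.1, 6.0]
width: 0.0004
```

```bash
cat > meas.py <<'E'
from h import *
from bench import robot
def rackx(name):
    o=robot.get_obs()
    print(o['time'],o['tool_pos'],o['wrist_force'],o['wrist_torque'],'C',toC(o['tool_pos'][:2]))
    im,d=robot.snapshot('side'); p=robot.camera_params('side')
    np.savez(name,im=im,d=d,**p)
    P=cloud(im,d,**p).reshape(-1,3);C=im.reshape(-1,3).astype(int)
    c=np.c_[toC(P[:,:2]),P[:,2]]
    pk=(C[:,0]>150)&(C[:,1]<60)&(C[:,2]>70)&(np.abs(c[:,1]-.075)<.06)&(np.abs(c[:,0])<.13)
    print('pink x min',np.percentile(c[pk,0],[0,1,3,10]),'y',np.percentile(c[pk,1],[1,99]),pk.sum())
    L=cv2.resize(im[150:285,175:335],(640,540),interpolation=cv2.INTER_CUBIC)
    cv2.imwrite(name.replace('npz','png'),L[:,:,::-1])
if __name__=='__main__':
    import sys; rackx(sys.argv[1])
E
python3 - <<'E'
from h import *
im,d,m,R,t=load('pics/side0.npz')
P=cloud(im,d,m,R,t).reshape(-1,3);C=im.reshape(-1,3).astype(int)
c=np.c_[toC(P[:,:2]),P[:,2]]
pk=(C[:,0]>150)&(C[:,1]<60)&(C[:,2]>70)&(np.abs(c[:,1]-.075)<.06)&(np.abs(c[:,0])<.13)
print('start pink x min',np.percentile(c[pk,0],[0,1,3,10]),pk.sum())
E
python3 meas.py pics/m2.npz
```

```text
start pink x min [-0.0572319  -0.05658177 -0.05632398 -0.05573362] 598
5.25 [0.5264352  0.14977281 0.25474235] [-7.69370059  0.11728458  6.03313909] [-0.08335318  1.32209951 -0.04163757] C [-0.03482583  0.07614273]
pink x min [-0.02553663 -0.02504919 -0.02439257 -0.02120202] y [0.03229558 0.06901843] 321
```

Call:
{"api": "move_arm", "payload": {"increments": [[[0, -0.01, 0, 0, 0, 0, 0], [0, -0.02, 0, 0, 0, 0, 0], [0, -0.03, 0, 0, 0, 0, 0]]]}}

```text
time: 5.55
tool_pos: [0.5294, 0.15, 0.2547]
ee_rot: [-3.142, -0.006, -3.069]
wrist_force: [-6.8, -0.8, 5.2]
width: 0.0004
```

Call:
{"api": "move_arm", "payload": {"increments": [[[0, -0.01, 0, 0, 0, 0, 0], [0, -0.01, 0, 0, 0, 0, 0]]]}}

```text
time: 5.72
tool_pos: [0.5306, 0.1501, 0.2547]
ee_rot: [3.142, -0.006, -3.069]
wrist_force: [-6.8, -0.2, 4.2]
width: 0.0006
```

Call:
{"api": "move_arm", "payload": {"increments": [[[0, -0.01, 0, 0, 0, 0, 0], [0, -0.01, 0, 0, 0, 0, 0]]]}}

```text
time: 5.88
tool_pos: [0.5315, 0.1501, 0.2547]
ee_rot: [3.142, -0.006, -3.069]
wrist_force: [-8.8, -1.6, 4.4]
width: 0.0006
```

Call:
{"api": "move_arm", "payload": {"increments": [[[0, -0.01, 0, 0, 0, 0, 0], [0, -0.01, 0, 0, 0, 0, 0]]]}}

```text
time: 6.05
tool_pos: [0.5325, 0.1502, 0.2547]
ee_rot: [3.142, -0.006, -3.069]
wrist_force: [-7.1, 0.1, 4.9]
width: 0.0003
```

Call:
{"api": "move_arm", "payload": {"increments": [[[0, -0.005, 0, 0, 0, 0, 0], [0, -0.005, 0, 0, 0, 0, 0]]]}}

```text
time: 6.22
tool_pos: [0.5329, 0.1502, 0.2547]
ee_rot: [3.142, -0.006, -3.069]
wrist_force: [-7.8, -1.5, 5.4]
width: 0.0004
```

Call:
{"api": "move_arm", "payload": {"increments": [[[0, -0.01, 0, 0, 0, 0, 0], [0, -0.01, 0, 0, 0, 0, 0]]]}}

```text
time: 6.38
tool_pos: [0.534, 0.1503, 0.2547]
ee_rot: [3.142, -0.006, -3.069]
wrist_force: [-6.7, -0.2, 3.9]
width: 0.0005
```

Call:
{"api": "move_arm", "payload": {"increments": [[[0, -0.005, 0, 0, 0, 0, 0], [0, -0.005, 0, 0, 0, 0, 0]]]}}

```text
time: 6.55
tool_pos: [0.5344, 0.1504, 0.2547]
ee_rot: [3.142, -0.006, -3.069]
wrist_force: [-8.7, -0.4, 5.8]
width: 0.0006
```

```bash
python3 meas.py pics/m3.npz
```

```text
6.55 [0.53435166 0.15036248 0.25471916] [-8.69450514 -0.39430546  5.83249309] [-0.06934878  1.34250823 -0.02771051] C [-0.02688745  0.07615795]
pink x min [-0.01732387 -0.01711976 -0.01615751 -0.01309252] y [0.03193614 0.0652561 ] 286
```

Call:
{"api": "move_arm", "payload": {"increments": [[[0, -0.007, 0, 0, 0, 0, 0], [0, -0.007, 0, 0, 0, 0, 0]]]}}

```text
time: 6.77
tool_pos: [0.5347, 0.1504, 0.2547]
ee_rot: [-3.142, -0.008, -3.068]
wrist_force: [-8.6, -1.0, 7.2]
width: 0.0003
```

Call:
{"api": "move_arm", "payload": {"increments": [[[0, -0.007, 0, 0, 0, 0, 0], [0, -0.007, 0, 0, 0, 0, 0]]]}}

```text
time: 6.93
tool_pos: [0.535, 0.1504, 0.2547]
ee_rot: [-3.141, -0.01, -3.068]
wrist_force: [-11.9, -1.0, 7.5]
width: -0.0
```

Call:
{"api": "move_arm", "payload": {"increments": [[[0, -0.007, 0, 0, 0, 0, 0], [0, -0.007, 0, 0, 0, 0, 0]]]}}

```text
time: 7.1
tool_pos: [0.5353, 0.1505, 0.2547]
ee_rot: [-3.141, -0.011, -3.068]
wrist_force: [-13.6, -1.3, 8.6]
width: 0.0002
```

Call:
{"api": "move_arm", "payload": {"increments": [[[0, -0.008, 0, 0, 0, 0, 0], [0, -0.008, 0, 0, 0, 0, 0]]]}}

```text
time: 7.27
tool_pos: [0.5356, 0.1505, 0.2547]
ee_rot: [-3.141, -0.013, -3.068]
wrist_force: [-15.4, -1.6, 11.2]
width: 0.0005
```

Call:
{"api": "move_arm", "payload": {"increments": [[[0, -0.005, 0, 0, 0, 0, 0], [0, -0.005, 0, 0, 0, 0, 0], [0, -0.005, 0, 0, 0, 0, 0]]]}}

```text
time: 7.52
tool_pos: [0.5358, 0.1505, 0.2547]
ee_rot: [-3.141, -0.014, -3.068]
wrist_force: [-17.2, -1.7, 11.0]
width: 0.0005
```

```bash
python3 meas.py pics/m4.npz
python3 - <<'E'
from h import *
from bench import robot
im,d=robot.snapshot('top'); p=robot.camera_params('top')
cv2.imwrite('pics/t4.png',cv2.resize(im[125:245,180:300],(600,600),interpolation=cv2.INTER_CUBIC)[:,:,::-1])
E
```

```text
7.5167 [0.53582684 0.15054037 0.25472941] [-17.17760205  -1.67768315  10.96094284] [-2.87912086e-01  2.85013644e+00  7.94062078e-04] C [-0.02540327  0.07622862]
pink x min [-0.01794433 -0.01698726 -0.0159014  -0.01333253] y [0.03221469 0.06609679] 286
```

View pics/m4.png

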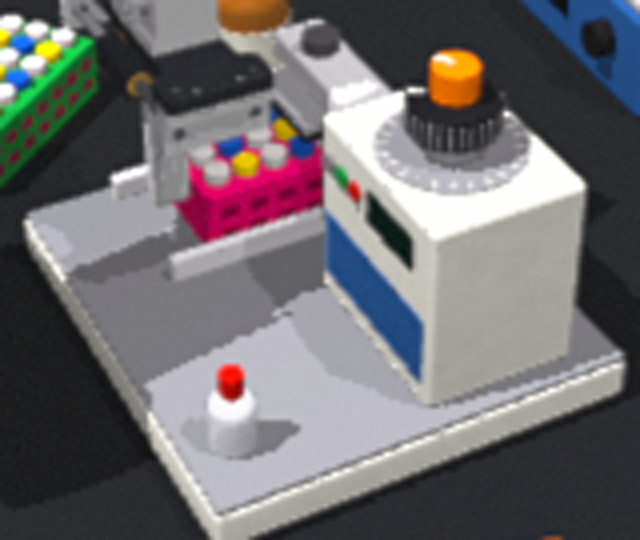

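View pics/t4.png

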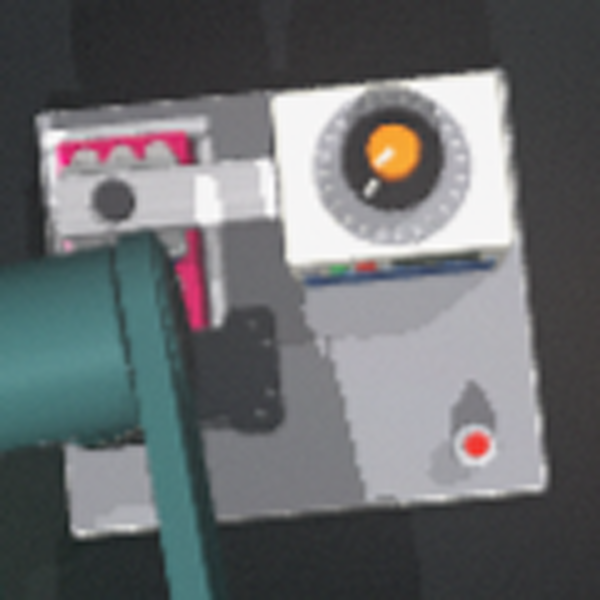

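The rack sits against the stop: the push force climbed from about 8 N to 17 N while its front edge stopped moving. In the top crop its back edge meets the stop at about (125,140). I'll back off, lift and go to the knob.

Call:
{"api": "move_arm", "payload": {"increments": [[[0, 0.03, 0, 0, 0, 0, 0], [0, 0.1, 0, 0, 0, 0, 0], [0, 0.25, 0, 0, 0, 0, 0], [0, 0.4, 0, 0, 0, 0, 0], [0, 0.5, 0, 0, 0, 0, 0]]]}}

```text
time: 8.03
tool_pos: [0.4884, 0.1468, 0.2545]
ee_rot: [3.142, 0.0, -3.069]
wrist_force: [-0.1, 0.5, -0.4]
width: 0.0007
```

Call:
{"api": "move_arm", "payload": {"increments": [[[0, 0, 0, -0.3, 0, 0, 0], [0, 0, 0, -0.6, 0, 0, 0], [0, 0, 0, -1, 0, 0, 0], [0, 0, 0, -1, 0, 0, 0]]]}}

```text
time: 8.37
tool_pos: [0.4907, 0.1472, 0.3636]
ee_rot: [3.14, 0.016, -3.069]
wrist_force: [1.0, -0.6, 1.9]
width: 0.0005
```

Call:
{"api": "move_arm", "payload": {"increments": [[[1, 0, 0, -0.3, 0, 0, 0], [1, 0, 0, -0.6, 0, 0, 0], [1, 0, 0, -1, 0, 0, 0], [1, 0, 0, -1, 0, 0, 0]]]}}

```text
time: 8.7
tool_pos: [0.4895, 0.1469, 0.4637]
ee_rot: [3.14, 0.016, -3.069]
wrist_force: [0.4, 0.5, 1.1]
width: 0.0238
```

```bash
python3 meas.py pics/m5.npz
python3 - <<'E'
from h import *
from bench import robot
o=robot.get_obs(); print(inc([.652,-.003,.46],np.pi+th,o),o['tool_pos'])
im,d=robot.snapshot('top'); p=robot.camera_params('top')
P=cloud(im,d,**p).reshape(-1,3);C=im.reshape(-1,3).astype(int)
c=np.c_[toC(P[:,:2]),P[:,2]]
pk=(C[:,0]>150)&(C[:,1]<80)&(C[:,2]>70)&(np.abs(c[:,1]-.075)<.06)&(np.abs(c[:,0])<.15)
if pk.sum(): print(pk.sum(),np.percentile(c[pk,0],[0,2,98,100]))
cv2.imwrite('pics/t5.png',cv2.resize(im[125:245,180:300],(600,600),interpolation=cv2.INTER_CUBIC)[:,:,::-1])
E
```

```text
8.7 [0.48950144 0.14688882 0.46373834] [0.37788779 0.47023637 1.07054981] [ 0.06488339 -0.02467707 -0.02643508] C [-0.07187146  0.07593912]
pink x min [-0.01966652 -0.01884014 -0.01825116 -0.01746384] y [0.0326703  0.11336204] 416
[-1.511e+00 -1.614e+00  1.900e-02  1.000e-03  8.000e-03  0.000e+00] [0.48954657 0.14694181 0.46032986]
271 [-0.04182531 -0.01913407  0.12624542  0.12728121]
```

View pics/t5.png

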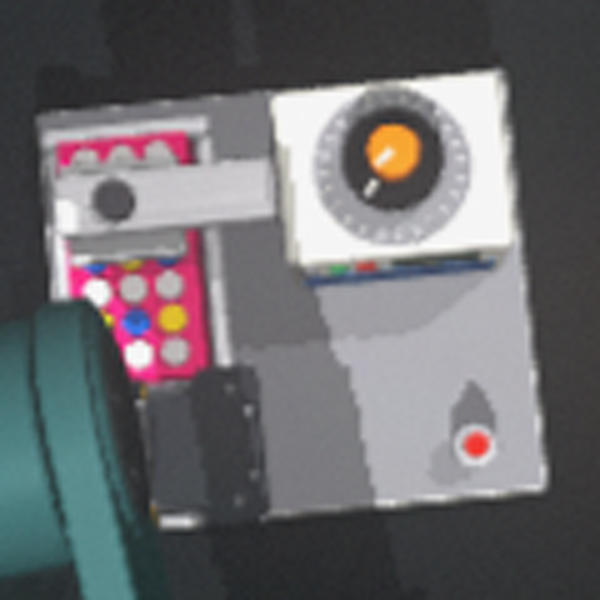

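The rack stayed home: its front edge is at clamp x of about -19 to -20 mm, expected -20, and its back edge is at the stop at about (120,140). Now over the knob.

Call:
{"api": "move_arm", "payload": {"increments": [[[1, -0.26, -0.27, 0, 0, 0, 0], [1, -0.52, -0.54, 0, 0, 0, 0], [1, -0.76, -0.81, 0, 0, 0, 0], [1, -0.76, -0.81, 0, 0, 0, 0]]]}}

```text
time: 9.13
tool_pos: [0.5743, 0.0678, 0.4503]
ee_rot: [-3.139, -0.004, -3.074]
wrist_force: [-1.3, -0.2, 0.2]
width: 0.0587
```

Call:
{"api": "move_arm", "payload": {"increments": [[[1, -0.26, -0.27, 0, 0, 0, 0], [1, -0.52, -0.54, 0, 0, 0, 0], [1, -0.76, -0.81, 0, 0, 0, 0], [1, -0.76, -0.81, 0, 0, 0, 0], [1, -0.76, -0.81, 0, 0, 0, 0]]]}}

```text
time: 9.55
tool_pos: [0.6537, -0.0048, 0.4507]
ee_rot: [3.14, -0.006, -3.071]
wrist_force: [-0.0, 1.6, -0.4]
width: 0.0914
```

```bash
cat > k.py <<'E'
from h import *
from bench import robot
import sys
o=robot.get_obs(); print(o['time'],o['tool_pos'],o['ee_rot'],o['wrist_force'],o['wrist_torque'],o['joint_positions'])
print(inc([.652,-.003,.372],np.pi+th,o))
p=robot.camera_params('wrist'); im,d=robot.snapshot('wrist')
np.savez(sys.argv[1]+'.npz',im=im,d=d,**p); cv2.imwrite(sys.argv[1]+'.png',im[:,:,::-1])
P=cloud(im,d,**p).reshape(-1,3);C=im.reshape(-1,3).astype(int)
k=(C[:,0]>180)&(C[:,1]>60)&(C[:,1]<180)&(C[:,2]<80)&(P[:,2]>.2)&(P[:,2]<.24)
if k.sum()>10: print('orange',k.sum(),P[k].mean(0),cv2.minEnclosingCircle(P[k][:,:2].astype(np.float32)))
E
python3 k.py pics/k1
```

```text
9.55 [ 0.65372241 -0.00479704  0.45073143] [ 3.14012325 -0.00589996 -3.07112106] [-0.01899052  1.57117893 -0.44522976] [0.05839524 0.01392643 0.00375642] [-9.41374406e-02  3.23929990e-01  1.00112321e+00  4.98455087e-04
  1.82260041e+00 -1.73527830e+00]
[ 0.011  0.018  0.787  0.001 -0.004 -0.001]
orange 661 [ 0.65675277 -0.00267369  0.22216128] ((0.6536126732826233, -0.0026545317377895117), 0.013332709670066833)
```

View pics/k1.png

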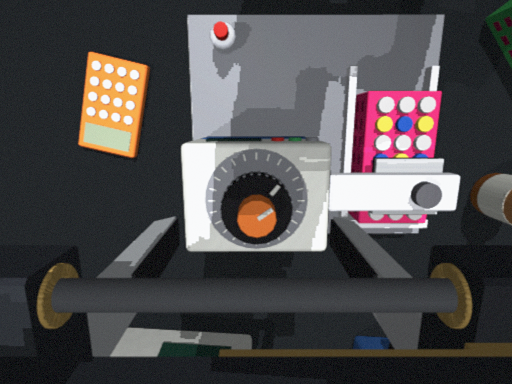

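The wrist view shows the knob at about (257,215) between the open fingers, with the ring pointer at (275,190). Knob axis measured at (0.653, -0.003), which agrees with the top view. Descending in two steps.

Call:
{"api": "move_arm", "payload": {"increments": [[[1, 0.008, 0.02, 0.2, 0, 0, 0], [1, 0.008, 0.02, 0.4, 0, 0, 0], [1, 0.008, 0.02, 0.4, 0, 0, 0], [1, 0.008, 0.02, 0.4, 0, 0, 0]]]}}

```text
time: 9.93
tool_pos: [0.6507, -0.0003, 0.4137]
ee_rot: [3.141, -0.003, -3.067]
wrist_force: [0.3, 0.0, 0.8]
width: 0.0944
```

```bash
python3 k.py pics/k2
```

```text
9.9333 [ 6.50691360e-01 -3.22667104e-04  4.13704397e-01] [ 3.14072807e+00 -2.98601894e-03 -3.06719135e+00] [0.30101353 0.00216638 0.81132378] [ 0.00108532  0.01314152 -0.0202612 ] [-8.76771091e-02  3.14858124e-01  1.08534482e+00  3.77077666e-04
  1.74447610e+00 -1.73280885e+00]
[-0.012 -0.028  0.417  0.001 -0.002  0.001]
orange 629 [ 6.58247366e-01 -1.98896821e-05  2.22117319e-01] ((0.6533631086349487, -0.0029300933238118887), 0.013118239119648933)
```

View pics/k2.png

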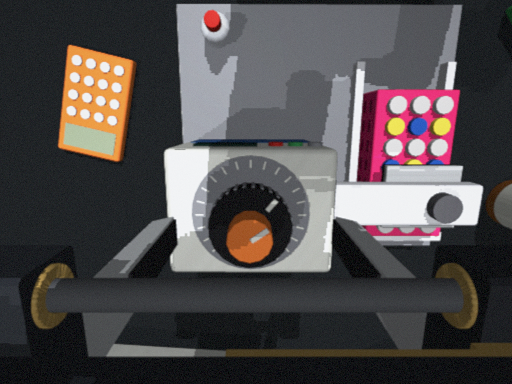

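Call:
{"api": "move_arm", "payload": {"increments": [[[1, -0.021, -0.026, 0, 0, 0, 0], [1, -0.021, -0.026, 0.13, 0, 0, 0], [1, -0.021, -0.026, 0.26, 0, 0, 0], [1, -0.021, -0.026, 0.39, 0, 0, 0], [1, -0.021, -0.026, 0.4, 0, 0, 0], [1, -0.021, -0.026, 0.4, 0, 0, 0], [1, -0.021, -0.026, 0.4, 0, 0, 0]]]}}

```text
time: 10.57
tool_pos: [0.6542, -0.0041, 0.3755]
ee_rot: [-3.141, 0.001, -3.069]
wrist_force: [-1.1, 0.3, -0.3]
width: 0.0941
```

```bash
python3 k.py pics/k3; python3 meas.py pics/m6.npz
```

```text
10.5667 [ 0.65417528 -0.00414631  0.37553868] [-3.14148254e+00  1.17667762e-03 -3.06888720e+00] [-1.12781722  0.26272673 -0.27199018] [ 0.0197557  -0.0393719  -0.01706386] [-9.29857240e-02  3.27073362e-01  1.14475435e+00  8.58757430e-05
  1.66858622e+00 -1.73647901e+00]
[ 0.021  0.013  0.035 -0.     0.001  0.   ]
orange 214 [ 0.65474077 -0.00288905  0.22213468] ((0.6539901494979858, -0.002890393603593111), 0.013159364461898804)
10.6167 [ 0.65422125 -0.00414356  0.37595278] [0.03043367 1.00982891 1.14403536] [0.04165999 0.02590687 0.02278793] C [ 0.08148658 -0.08661768]
pink x min [-0.01938989 -0.01865509 -0.01825484 -0.01773744] y [0.03359412 0.11105381] 415
```

View pics/m6.png

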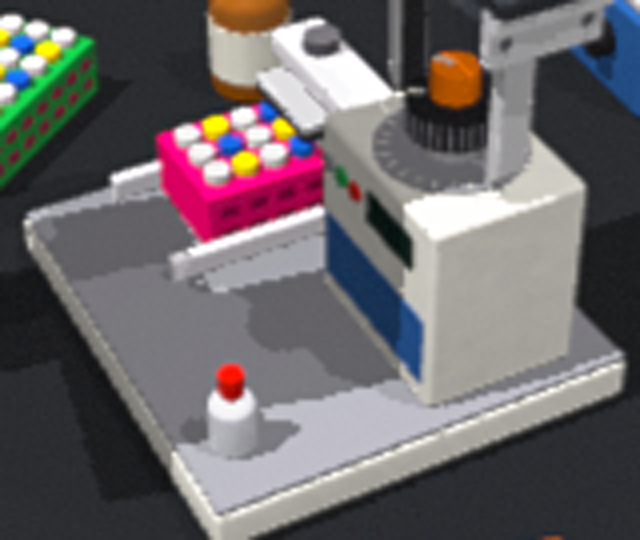

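View pics/k3.png

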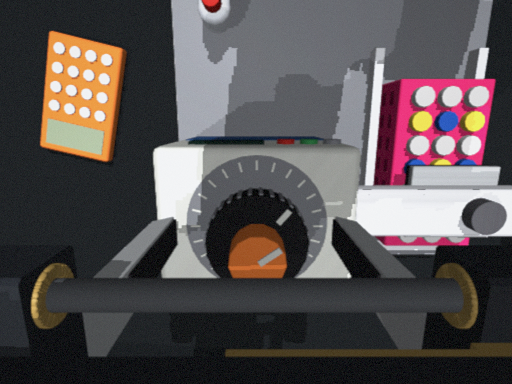

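Call:
{"api": "move_arm", "payload": {"increments": [[[1, 0.011, 0.014, 0.04, 0, 0, 0], [1, 0.011, 0.014, 0.04, 0, 0, 0], [1, 0.011, 0.014, 0.04, 0, 0, 0]]]}}

```text
time: 10.92
tool_pos: [0.6528, -0.0027, 0.3706]
ee_rot: [3.141, -0.0, -3.069]
wrist_force: [1.0, -0.6, -0.7]
width: 0.094
```

Call:
{"api": "move_arm", "payload": {"increments": [[[0, 0, 0, 0, 0, 0, 0], [0, 0, 0, 0, 0, 0, 0], [0, 0, 0, 0, 0, 0, 0], [0, 0, 0, 0, 0, 0, 0], [0, 0, 0, 0, 0, 0, 0], [0, 0, 0, 0, 0, 0, 0], [0, 0, 0, 0, 0, 0, 0]]]}}

```text
time: 11.5
tool_pos: [0.6529, -0.0028, 0.3707]
ee_rot: [-3.142, 0.0, -3.069]
wrist_force: [-0.1, -0.1, -0.0]
width: 0.0556
```

```bash
python3 k.py pics/k4; python3 meas.py pics/m7.npz
```

```text
11.5 [ 0.65287155 -0.00283699  0.37070453] [-3.14156329e+00  1.09046949e-04 -3.06888287e+00] [-0.09219759 -0.09752427 -0.02280894] [ 0.06031906 -0.02019156  0.00849077] [-9.11448482e-02  3.25610503e-01  1.15616628e+00 -1.12233697e-05
  1.65970349e+00 -1.73465195e+00]
[ 0.009 -0.001 -0.013 -0.     0.     0.   ]
orange 102 [0.65395728 0.00455528 0.22217095] ((0.6543111801147461, 0.0044768694788217545), 0.0060195024125278)
11.55 [ 0.65287715 -0.00285343  0.37070316] [-0.10721985 -1.2275705   0.30258537] [ 0.01632499  0.03263202 -0.02452751] C [ 0.08023936 -0.08523366]
pink x min [-0.01934189 -0.01883585 -0.01835614 -0.01788408] y [0.0325522  0.11220753] 417
```

View pics/k4.png

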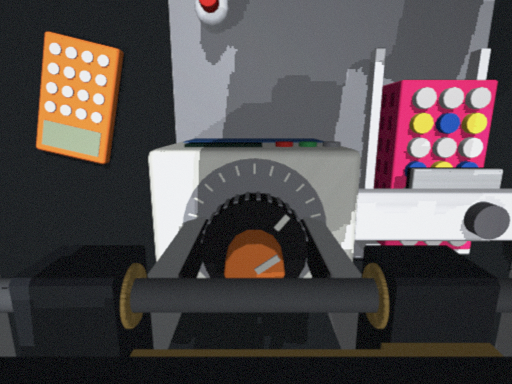

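View pics/m7.png

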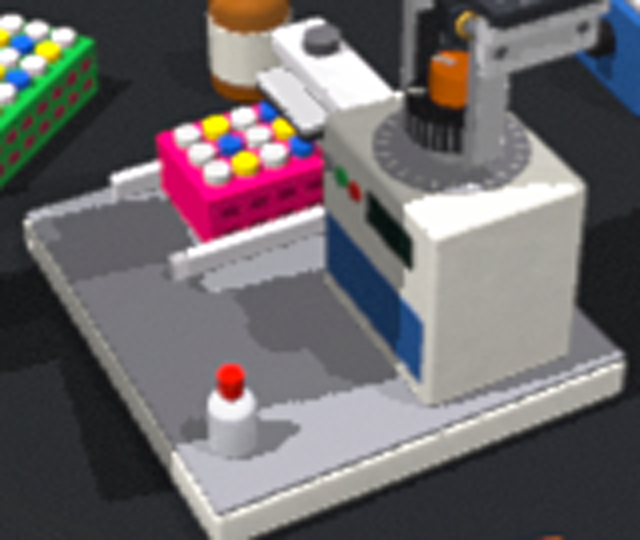

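Gripped at 55.6 mm, which matches the 56 mm ring, with the orange knob clear at (255,255). Clockwise from above is positive tool rz. First turn is 0.2 rad, before any possible contact.

```bash
cat > f.py <<'E'
from h import *
from bench import robot
import sys
def reg(c,C,lo,hi): 
    return (c[:,0]>lo[0])&(c[:,0]<hi[0])&(c[:,1]>lo[1])&(c[:,1]<hi[1])&(c[:,2]>lo[2])&(c[:,2]<hi[2])
def go(n=1):
    o=robot.get_obs(); print('t',o['time'],'pos',np.round(o['tool_pos'],4),'yaw',round(o['ee_rot'][2],4),'F',np.round(o['wrist_force'],1),'T',np.round(o['wrist_torque'],3),'w',round(o['width'],4),'tq6',round(o['joint_torque'][5],3))
    A=[];T=[];Q=[]
    for i in range(n):
        im,d=robot.snapshot('side'); p=robot.camera_params('side')
        P=cloud(im,d,**p).reshape(-1,3); c=np.c_[toC(P[:,:2]-[.0015,-.003]),P[:,2]]
        arm=reg(c,None,(.066,.085,.10),(.094,.112,.16)) if 0 else reg(c,None,(.066,.04,.095),(.094,.058,.16))
        pad=reg(c,None,(.052,.05,.08),(.059,.1,.125))
        cap=reg(c,None,(.0,.045,.08),(.045,.105,.1))
        A.append([np.median(c[arm,2]),np.median(c[pad,2]),np.percentile(c[cap,2],90),arm.sum(),pad.sum()])
        o=robot.get_obs(); T.append(o['wrist_torque'][2]); Q.append(o['joint_torque'][5])
    a=np.mean(A,0); print('arm %.4f pad %.4f diff %.4f cap %.4f n %d %d'%(a[0],a[1],a[0]-a[1],a[2],a[3],a[4]),'Tz',np.round(T,3),'q6',np.round(Q,3))
go(int(sys.argv[1]))
E
python3 f.py 3
```

```text
t 11.6 pos [ 0.6529 -0.0028  0.3707] yaw -3.0689 F [0.4 0.2 0.2] T [ 0.038  0.003 -0.005] w 0.0556 tq6 0.003
arm 0.1388 pad 0.1000 diff 0.0388 cap 0.0886 n 53 59 Tz [-0.02   0.036  0.007] q6 [0.003 0.003 0.003]
```

Call:
{"api": "move_arm", "payload": {"increments": [[[0, 0, 0, 0, 0, 0, 0.016], [0, 0, 0, 0, 0, 0, 0.032], [0, 0, 0, 0, 0, 0, 0.048], [0, 0, 0, 0, 0, 0, 0.064], [0, 0, 0, 0, 0, 0, 0.08], [0, 0, 0, 0, 0, 0, 0.096], [0, 0, 0, 0, 0, 0, 0.112], [0, 0, 0, 0, 0, 0, 0.128]]]}}

```text
time: 12.42
tool_pos: [0.6529, -0.0027, 0.3707]
ee_rot: [3.141, 0.0, 3.013]
wrist_force: [1.3, 0.2, 0.2]
width: 0.0553
```

```bash
python3 f.py 3; python3 k.py pics/k5
```

```text
t 12.4167 pos [ 0.6529 -0.0027  0.3707] yaw 3.0127 F [1.3 0.2 0.2] T [0.037 0.002 0.21 ] w 0.0553 tq6 -0.033
arm 0.1364 pad 0.1043 diff 0.0321 cap 0.0887 n 49 58 Tz [ 0.034 -0.082 -0.173] q6 [ 0.139 -0.018 -0.134]
12.5667 [ 0.65287106 -0.00269151  0.37070687] [3.14112857e+00 1.09690605e-04 3.01359358e+00] [0.81874675 1.05933552 0.57677645] [ 0.10625116 -0.05949032 -0.17297651] [-9.10318028e-02  3.25588398e-01  1.15619007e+00  4.61535537e-04
  1.65968740e+00 -1.53378808e+00]
[ 0.008 -0.004 -0.013  0.     0.    -0.128]
orange 162 [0.64935757 0.00160265 0.22214529] ((0.6493298411369324, 0.002151299035176635), 0.008457719348371029)
```

View pics/k5.png

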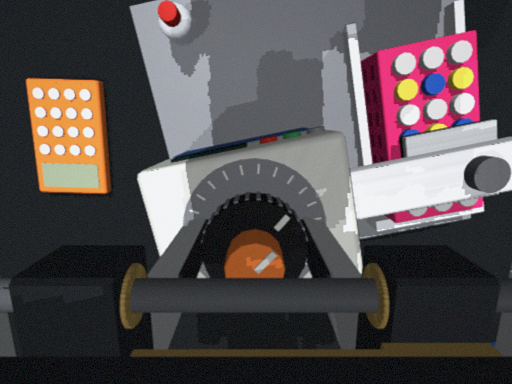

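Run:
```python
from h import *
from bench import robot
im,d=robot.snapshot('side'); p=robot.camera_params('side')
np.savez('pics/s6.npz',im=im,d=d,**p)
P=cloud(im,d,**p); c=np.concatenate([toC(P[...,:2]-[.0015,-.003]),P[...,2:]],-1)
for v in range(160,192,2):
    print(v,' '.join('%3d/%3d/%3d'%tuple(np.round(c[v,u]*1000)) if np.isfinite(c[v,u,0]) else 'x' for u in range(238,262,3)))
im,d=robot.snapshot('top'); p=robot.camera_params('top')
cv2.imwrite('pics/t6.png',cv2.resize(im[125:245,180:300],(600,600),interpolation=cv2.INTER_CUBIC)[:,:,::-1])
P=cloud(im,d,**p).reshape(-1,3); c=np.c_[toC(P[:,:2]),P[:,2]]
k=(c[:,0]>.05)&(c[:,0]<.06)&(abs(c[:,1]-.075)<.03)&(c[:,2]>.09); print(k.sum(),np.median(c[k,2]))
k=(c[:,0]>.066)&(c[:,0]<.094)&(abs(c[:,1]-.03)<.015)&(c[:,2]>.09); print(k.sum(),np.median(c[k,2]))
```

```text
160 103/222/ 55 112/222/ 53  62/100/137  68/ 95/138  70/ 80/146  77/ 77/146  82/ 71/148  89/ 68/147
162 103/224/ 47 111/220/ 47  63/101/130  65/ 87/137  69/ 79/141  74/ 72/143  79/ 65/145  89/ 68/141
164 102/222/ 41 111/221/ 39  63/101/124  62/ 82/135  67/ 76/137  73/ 70/139  80/ 68/137  90/ 69/134
166 103/224/ 33 110/218/ 34 122/223/ 28  62/ 83/128  64/ 69/136  70/ 65/137  77/ 61/137  82/ 56/138
168 103/224/ 26 112/222/ 25  65/107/107  74/107/104  62/ 66/132  66/ 58/136  73/ 54/136  78/ 47/139
170 102/224/ 19  55/103/106  62/100/106  71/101/103  63/ 69/124  63/ 52/134  68/ 44/137  75/ 42/136
172 102/224/ 12  50/ 94/107  59/ 94/104  64/ 87/106  72/ 86/104  63/ 50/129  65/ 38/136  71/ 34/137
174 103/225/  4  51/ 97/ 98  53/ 83/106  60/ 79/106  67/ 75/107  62/ 49/124  65/ 39/130  66/ 25/138
176  52/118/ 79  54/102/ 88  50/ 76/105  56/ 72/106  62/ 67/107  69/ 63/108  62/ 34/127  63/ 20/135
178  44/ 99/ 87  51/ 96/ 87  52/ 80/ 96  51/ 62/108  57/ 57/108  66/ 57/106  72/ 53/106  38/-27/167
180  41/ 94/ 85  50/ 94/ 81  52/ 81/ 89  51/ 62/101  55/ 53/106  61/ 47/108  32/-24/162  36/-31/164
182  35/ 82/ 88  43/ 81/ 86  48/ 73/ 89  50/ 59/ 97  51/ 45/106  57/ 40/107  32/-24/156  31/-39/166
184  33/ 77/ 85  39/ 73/ 86  48/ 73/ 83  55/ 70/ 82  51/ 46/ 99  59/ 44/ 97 x  31/-40/160
186  31/ 73/ 82  36/ 67/ 85  41/ 59/ 88  48/ 56/ 87  55/ 53/ 87  63/ 51/ 85  33/-21/142 x
188  28/ 67/ 81  30/ 55/ 88  38/ 53/ 87  47/ 54/ 83  52/ 47/ 86  61/ 49/ 81  28/-31/144  31/-40/149
190  21/ 54/ 85  30/ 54/ 82  35/ 47/ 85  43/ 47/ 82  52/ 47/ 79  58/ 43/ 80  28/-31/138  30/-43/145
72 0.10592814986382422
98 0.1371739549035804
```

View pics/t6.png

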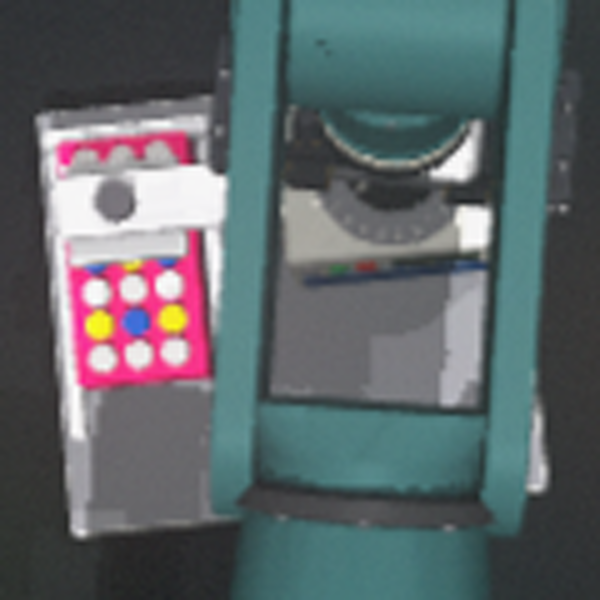

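The top crop shows the arm at (120,195) and the pad strip at (130,248), both clear of the robot, so the top camera can track both heights. So far the arm sank 2.4 mm per 0.2 rad as expected. Continuing.

```bash
cat > g.py <<'E'
from h import *
from bench import robot
import sys
o=robot.get_obs(); print('t',o['time'],'pos',np.round(o['tool_pos'],4),'yaw',round(o['ee_rot'][2],4),'F',np.round(o['wrist_force'],1),'T',np.round(o['wrist_torque'],3),'w',round(o['width'],4),'tq6',round(o['joint_torque'][5],3))
A=[]
for i in range(int(sys.argv[1])):
    im,d=robot.snapshot('top'); p=robot.camera_params('top')
    P=cloud(im,d,**p).reshape(-1,3); c=np.c_[toC(P[:,:2]),P[:,2]]
    k=(c[:,0]>.052)&(c[:,0]<.059)&(abs(c[:,1]-.075)<.03)&(c[:,2]>.09)
    l=(c[:,0]>.066)&(c[:,0]<.094)&(abs(c[:,1]-.035)<.02)&(c[:,2]>.09)
    q=(c[:,0]>0)&(c[:,0]<.045)&(abs(c[:,1]-.075)<.03)&(c[:,2]<.1)
    A.append([np.mean(c[l,2]),np.mean(c[k,2]),np.mean(c[q,2])])
    o=robot.get_obs(); print('Tz',np.round(o['wrist_torque'][2],3),end=' ')
a=np.mean(A,0)*1000; print('arm %.2f pad %.2f rack %.2f diff %.2f gap %.2f'%(*a,a[0]-a[1],a[1]-a[2]))
E
python3 g.py 2
```

```text
t 12.7167 pos [ 0.6529 -0.0027  0.3707] yaw 3.0136 F [ 0.9  1.2 -0.3] T [ 0.127 -0.048 -0.153] w 0.0552 tq6 -0.117
Tz -0.102 Tz -0.106 arm 137.24 pad 106.10 rack 84.25 diff 31.14 gap 21.85
```

Call:
{"api": "move_arm", "payload": {"increments": [[[0, 0, 0, 0, 0, 0, 0.016], [0, 0, 0, 0, 0, 0, 0.032], [0, 0, 0, 0, 0, 0, 0.048], [0, 0, 0, 0, 0, 0, 0.064], [0, 0, 0, 0, 0, 0, 0.08], [0, 0, 0, 0, 0, 0, 0.096]]]}}

```text
time: 13.32
tool_pos: [0.6529, -0.0025, 0.3707]
ee_rot: [3.141, 0.0, 2.863]
wrist_force: [1.0, 0.7, 0.0]
width: 0.0558
```

```bash
python3 g.py 2
```

```text
t 13.3167 pos [ 0.6529 -0.0025  0.3707] yaw 2.8626 F [1.  0.7 0. ] T [ 0.179 -0.103  0.209] w 0.0558 tq6 -0.032
Tz 0.07 Tz -0.175 arm 135.40 pad 104.68 rack 84.28 diff 30.72 gap 20.40
```

Call:
{"api": "move_arm", "payload": {"increments": [[[0, 0, 0, 0, 0, 0, 0.016], [0, 0, 0, 0, 0, 0, 0.032], [0, 0, 0, 0, 0, 0, 0.048], [0, 0, 0, 0, 0, 0, 0.064]]]}}

```text
time: 13.75
tool_pos: [0.6529, -0.0025, 0.3707]
ee_rot: [3.141, -0.0, 2.763]
wrist_force: [1.0, 1.3, -0.5]
width: 0.0557
```

```bash
python3 g.py 2
```

```text
t 13.75 pos [ 0.6529 -0.0025  0.3707] yaw 2.7626 F [ 1.   1.3 -0.5] T [ 0.239 -0.084  0.196] w 0.0557 tq6 -0.031
Tz -0.002 Tz -0.061 arm 133.93 pad 103.01 rack 84.28 diff 30.91 gap 18.73
```

Call:
{"api": "move_arm", "payload": {"increments": [[[0, 0, 0, 0, 0, 0, 0.016], [0, 0, 0, 0, 0, 0, 0.032], [0, 0, 0, 0, 0, 0, 0.048], [0, 0, 0, 0, 0, 0, 0.064]]]}}

```text
time: 14.18
tool_pos: [0.6529, -0.0024, 0.3707]
ee_rot: [3.141, -0.0, 2.662]
wrist_force: [0.9, 2.6, -0.3]
width: 0.0555
```

```bash
python3 g.py 2
```

```text
t 14.1833 pos [ 0.6529 -0.0024  0.3707] yaw 2.6624 F [ 0.9  2.6 -0.3] T [ 0.366 -0.102  0.178] w 0.0555 tq6 -0.031
Tz 0.019 Tz -0.085 arm 132.99 pad 102.42 rack 84.25 diff 30.57 gap 18.17
```

Call:
{"api": "move_arm", "payload": {"increments": [[[0, 0, 0, 0, 0, 0, 0.016], [0, 0, 0, 0, 0, 0, 0.032], [0, 0, 0, 0, 0, 0, 0.048], [0, 0, 0, 0, 0, 0, 0.064]]]}}

```text
time: 14.62
tool_pos: [0.653, -0.0024, 0.3707]
ee_rot: [3.14, -0.0, 2.562]
wrist_force: [1.9, 2.8, 0.3]
width: 0.0554
```

```bash
python3 g.py 2
```

```text
t 14.6167 pos [ 0.653  -0.0024  0.3707] yaw 2.562 F [1.9 2.8 0.3] T [ 0.422 -0.165  0.257] w 0.0554 tq6 -0.03
Tz 0.06 Tz -0.124 arm 131.72 pad 101.20 rack 84.19 diff 30.52 gap 17.01
```

Call:
{"api": "move_arm", "payload": {"increments": [[[0, 0, 0, 0, 0, 0, 0.016], [0, 0, 0, 0, 0, 0, 0.032]]]}}

```text
time: 14.88
tool_pos: [0.653, -0.0024, 0.3707]
ee_rot: [3.14, -0.0, 2.512]
wrist_force: [1.3, 3.1, 0.4]
width: 0.0551
```

```bash
python3 g.py 2; python3 meas.py pics/m8.npz
```

```text
t 14.8833 pos [ 0.653  -0.0024  0.3707] yaw 2.5119 F [1.3 3.1 0.4] T [ 0.59  -0.25   0.203] w 0.0551 tq6 -0.042
Tz 0.068 Tz -0.092 arm 131.32 pad 100.16 rack 84.37 diff 31.15 gap 15.80
14.9833 [ 0.65298373 -0.00239923  0.37073035] [1.75278815 3.98248377 0.42784236] [ 0.63190201 -0.260466   -0.09180852] C [ 0.08037853 -0.08478837]
pink x min [-0.01903485 -0.01891727 -0.01854065 -0.01781009] y [0.03211281 0.11079032] 420
```

View pics/m8.png

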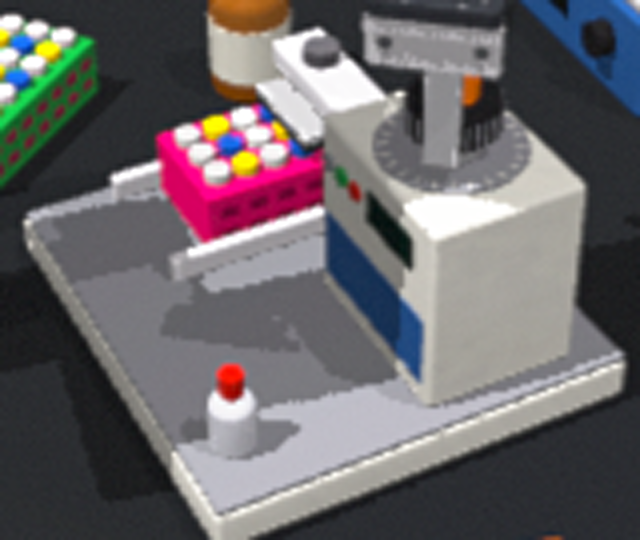

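Call:
{"api": "move_arm", "payload": {"increments": [[[0, 0.003, 0.004, 0, 0, 0, 0.016], [0, 0.003, 0.004, 0, 0, 0, 0.032], [0, 0.003, 0.004, 0, 0, 0, 0.048]]]}}

```text
time: 15.28
tool_pos: [0.653, -0.0022, 0.3707]
ee_rot: [3.141, 0.0, 2.436]
wrist_force: [2.1, 3.4, -0.4]
width: 0.0553
```

```bash
python3 g.py 1
```

```text
t 15.2833 pos [ 0.653  -0.0022  0.3707] yaw 2.4361 F [ 2.1  3.4 -0.4] T [ 0.548 -0.301  0.253] w 0.0553 tq6 0.007
Tz 0.045 arm 130.36 pad 99.87 rack 84.36 diff 30.49 gap 15.51
```

Call:
{"api": "move_arm", "payload": {"increments": [[[0, 0, 0, 0, 0, 0, 0.016], [0, 0, 0, 0, 0, 0, 0.032], [0, 0, 0, 0, 0, 0, 0.048]]]}}

```text
time: 15.58
tool_pos: [0.653, -0.0021, 0.3707]
ee_rot: [3.141, 0.0, 2.361]
wrist_force: [1.6, 3.5, -0.8]
width: 0.0558
```

```bash
python3 g.py 1
```

```text
t 15.5833 pos [ 0.653  -0.0021  0.3707] yaw 2.3611 F [ 1.6  3.5 -0.8] T [ 0.544 -0.373  0.336] w 0.0558 tq6 0.06
Tz 0.079 arm 129.57 pad 99.79 rack 84.38 diff 29.78 gap 15.41
```

Contact felt: torque rose from 0.20 to 0.25 to 0.34 N m. The joint 6 torque rise gives about 7.6 N, and the pad height has stalled at 99.8 mm while the arm still sinks. I'll add 0.035 rad, about 2 N.

Call:
{"api": "move_arm", "payload": {"increments": [[[0, 0, 0, 0, 0, 0, 0.011], [0, 0, 0, 0, 0, 0, 0.022]]]}}

```text
time: 15.8
tool_pos: [0.6531, -0.0021, 0.3707]
ee_rot: [3.14, 0.0, 2.326]
wrist_force: [2.8, 3.3, -1.3]
width: 0.0553
```

```bash
python3 g.py 4
```

```text
t 15.8 pos [ 0.6531 -0.0021  0.3707] yaw 2.3255 F [ 2.8  3.3 -1.3] T [ 0.605 -0.535  0.339] w 0.0553 tq6 0.137
Tz 0.191 Tz 0.11 Tz 0.111 Tz 0.096 arm 129.11 pad 99.92 rack 84.22 diff 29.19 gap 15.70
```

Load estimates agree at about 8–11 N. Hold briefly, release and lift.

Call:
{"api": "move_arm", "payload": {"increments": [[[0, 0, 0, 0, 0, 0, 0], [0, 0, 0, 0, 0, 0, 0], [1, 0, 0, 0, 0, 0, 0], [1, 0, 0, 0, 0, 0, 0], [1, 0, 0, 0, 0, 0, 0], [1, 0, 0, 0, 0, 0, 0], [1, 0, 0, 0, 0, 0, 0], [1, 0, 0, 0, 0, 0, 0]]]}}

```text
time: 16.67
tool_pos: [0.6528, -0.0026, 0.3707]
ee_rot: [-3.141, 0.0, 2.325]
wrist_force: [-0.2, -0.7, 0.9]
width: 0.0917
```

```bash
python3 g.py 4; python3 k.py pics/k6
```

```text
t 16.6667 pos [ 0.6528 -0.0026  0.3707] yaw 2.3248 F [-0.2 -0.7  0.9] T [0.038 0.087 0.044] w 0.0917 tq6 -0.0
Tz -0.015 Tz 0.035 Tz 0.036 Tz -0.012 arm 128.89 pad 100.06 rack 84.23 diff 28.83 gap 15.83
16.8667 [ 0.65282052 -0.00238936  0.37068821] [-3.14150766e+00  5.52287507e-06  2.32515840e+00] [0.10964685 0.47237043 0.1046311 ] [-0.02606038 -0.05557148 -0.0115099 ] [-9.04534939e-02  3.25552617e-01  1.15627278e+00 -6.74947358e-05
  1.65981955e+00 -8.44821570e-01]
[ 0.001 -0.01  -0.013 -0.    -0.    -0.566]
orange 620 [ 0.65256065 -0.00187651  0.22208532] ((0.6529753804206848, -0.002517840825021267), 0.013195673003792763)
```

View pics/k6.png

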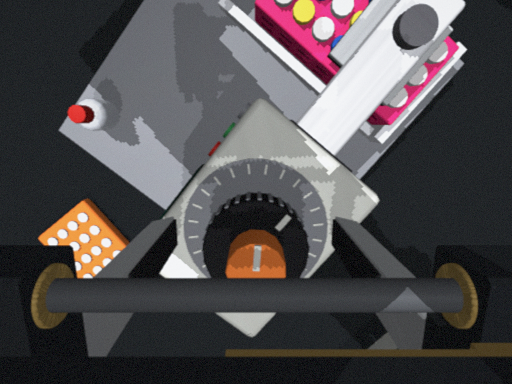

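Call:
{"api": "move_arm", "payload": {"increments": [[[1, 0, 0, -0.1, 0, 0, 0], [1, 0, 0, -0.35, 0, 0, 0], [1, 0, 0, -0.7, 0, 0, 0], [1, 0, 0, -1, 0, 0, 0], [1, 0, 0, -1, 0, 0, 0]]]}}

```text
time: 17.33
tool_pos: [0.6522, -0.0022, 0.4805]
ee_rot: [3.132, 0.011, 2.325]
wrist_force: [-0.7, 0.0, 1.4]
width: 0.0939
```

Call:
{"api": "move_arm", "payload": {"increments": [[[1, 0.3, 0, -0.1, 0, 0, 0], [1, 0.6, 0, -0.1, 0, 0, 0], [1, 0.9, 0, -0.1, 0, 0, 0], [1, 1, 0, -0.1, 0, 0, 0]]]}}

```text
time: 17.67
tool_pos: [0.5822, 0.0728, 0.4824]
ee_rot: [3.14, 0.0, 2.328]
wrist_force: [0.3, 0.3, 0.6]
width: 0.094
```

Call:
{"api": "move_arm", "payload": {"increments": [[[1, 0.3, 0, 0, 0, 0, 0], [1, 0.6, 0, 0, 0, 0, 0], [1, 0.9, 0, 0, 0, 0, 0], [1, 1, 0, 0, 0, 0, 0], [1, 1, 0, 0, 0, 0, 0]]]}}

```text
time: 18.08
tool_pos: [0.5148, 0.1446, 0.4817]
ee_rot: [3.14, 0.001, 2.328]
wrist_force: [0.2, -0.5, -0.2]
width: 0.0938
```

```bash
python3 g.py 3; python3 meas.py pics/m9.npz
python3 - <<'E'
from h import *
from bench import robot
im,d=robot.snapshot('top')
a=load('pics/top0.npz')[0]
f=lambda i:cv2.resize(i[135:180,230:285],(390,320),interpolation=cv2.INTER_CUBIC)
g=cv2.resize(im[125:245,180:300],(400,400),interpolation=cv2.INTER_CUBIC); z=np.zeros((400,400,3),np.uint8)
r=np.hstack([f(a),f(im)]); cv2.imwrite('pics/t9.png',r[:,:,::-1]); cv2.imwrite('pics/t9b.png',g[:,:,::-1])
E
```

```text
t 18.0833 pos [0.5148 0.1446 0.4817] yaw 2.3281 F [ 0.2 -0.5 -0.2] T [-0.05   0.079  0.019] w 0.0938 tq6 0.134
Tz -0.045 Tz 0.025 Tz -0.065 arm 129.08 pad 99.89 rack 84.22 diff 29.20 gap 15.66
18.2333 [0.51669497 0.14262095 0.48056897] [ 0.00670322 -0.5431306  -0.4828384 ] [-0.08825941 -0.00734618 -0.06524007] C [-0.04505809  0.0697145 ]
pink x min [-0.01914023 -0.01896282 -0.01832499 -0.01763201] y [0.03260452 0.11192885] 418
```

View pics/t9.png

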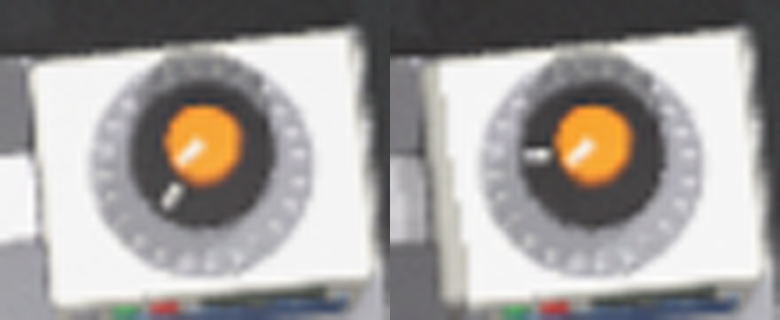

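View pics/t9b.png

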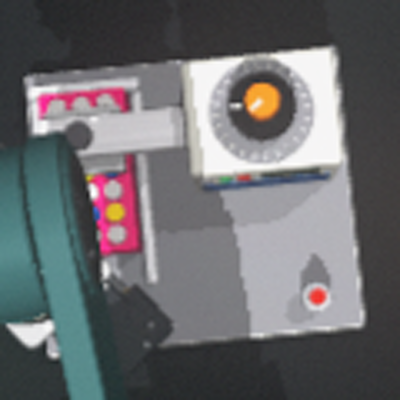

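View pics/m9.png

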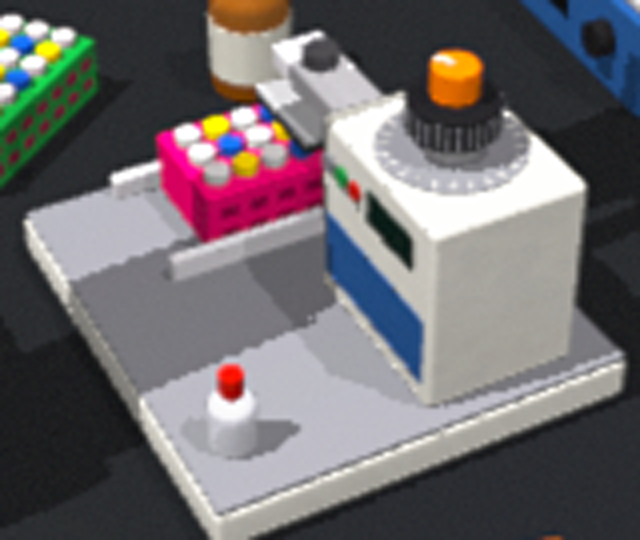

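The fine mark points the same way before and after (pixels (188,152) and (580,152) in the paired crops), and only the ring mark moved. The rack is home, the arm height held after release, and the robot is clear.

```bash
python3 -c "
from bench import robot
print(robot.close_job())"
```

```text
the job is handed in; nothing more can be done
None
```

I pushed the pink rack home, lowered the clamp onto it by the black ring in one clockwise grip of about 0.89 rad, let go, backed clear and handed the job in at about 18.3 s. `close_job()` gave no verdict, so the points below are my own checks.

- **Rack home:** the push force climbed from about 8 N to 17 N once the rack met the stop. Afterwards its front edge sat at clamp x of about -19 to -20 mm, against an expected -20, and it did not move while I clamped.
- **Pad load:** my estimates ran from about 7.5 to 11 N and did not agree closely. The lowest comes from the arm sinking about 1.5 mm after the pad stopped, the highest from the wrist torque. Joint 6 torque gave about 7.6 N before the last 0.035 rad (about 2 N more). I aimed for 10 N and could not measure it directly. The arm and pad heights were unchanged after release, within about 0.3 mm.
- **Fine knob:** in the before and after pictures the orange mark points the same way; only the ring mark turned.
- **Bystanders:** the vial looks untouched in the last pictures, and the part of the bottle in view too. I did not measure any of the three, and the calculator was not in the final crops, but nothing came near it.
- **Side load while turning:** the ring pushed sideways on the gripper with up to about 4 N because the grip was slightly off centre. A 0.5 mm correction did not noticeably reduce it, and it vanished on release.

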